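# Slide the potting tray home past its spring catch

### The arm

A 6-joint arm with a two-finger parallel gripper is mounted at the origin on the work surface. World frame = base frame: x ahead of the robot, y to its left, z up, the work surface at z = 0. Lengths are in m, angles in rad, forces in N, time in s.
With the tool pointing down it reaches from about 0.35 to 0.925 m from the base axis. Payload 6.4 kg.
Tool frame: the origin (TCP) lies between the finger pads; the fingertips stand 11 mm ahead of it and the grasp point (between the pads) lies 8 mm behind it; x points along the fingers, z is the direction in which the jaws open and shut, and the axes are right-handed (so a half turn about x gives the same grasp; the last joint's range is limited). The gripper opens to 94 mm and grips with 3 to 60 N. Pads are 16 mm wide; open, the fingers measure 119 mm over their backs; the gripper's body (75 mm by 177 mm) begins 78 mm behind the grasp point.
Start: joints at [1.065, 0.245, 1.558, -0, 1.339, -0.174], TCP at [0.212, 0.615, 0.216] pointing down, gripper open.
Joint ranges: [-3.13, 3.13], [-1.02, 2.26], [0.13, 2.54], [-0.95, 4.09], [0.21, 2.88], [-2.74, 2.74]. Speed limits (rad/s): [2.57, 2.57, 3.14, 3.14, 3.14, 3.14].

### API

Orientations are given as a unit quaternion [x, y, z, w].
In Python, from cell import bot gives the robot as it stands. The module is installed in compiled form; this text tells all that it offers.
- The arm moves only by the tool arm_command, never from a script. Its argument "steps" is a list of rows, each an object with "delta_pos": the shift along the tool's x, y, z in mm, a list of three; "turn": the turn, a rotation vector about the tool's x, y, z in rad, a list of three; "jaw": the gripper's target within -1 to 1 (fully open at 1, half-way at 0, shut at -1). In form: [{"delta_pos": [tx, ty, tz], "turn": [ax, ay, az], "jaw": jaw}, ...]. A call has exactly 5 rows; each row shifts and turns the commanded pose from where the row before left it, along the tool's axes as they then stand; what a row does not reach is not made up. A row lasts 1/10 s, in which the tool goes at most 50 mm and 8.59 degrees, less where a joint would pass 70% of its speed; a pose out of reach is approached as far as the arm can. A call is refused whole if a number of a shift passes 50 or a number of a turn 0.15, either way. A call with a gripper value outside its range is refused whole. The fingers move at their own pace and stop on an object; the grip force is fixed at half the most. Time passes only in rows, so rows that do not move let the fingers close, or fill a call up. It gives the time, the measured TCP pose, the force and the opening at its end, in the units of the state.
- bot.observe(): the state, without advancing time (a new reading comes with each control period).
- bot.capture(name): name is "side" or "top" or "wrist"; returns (picture, depth): 480x640x3 uint8, red, green, blue; 480x640 float32, m along the optical axis (not along the pixel's ray), 0 where there is no reading.
- bot.get_calibration(name): a dict with "fov_y" (degrees; the focal length in pixels is half the picture's height over the tangent of half this angle, whatever the lens; pixels are square), "cx", "cy" (the principal point, pixels), "position" and "orientation" of the camera in the world. Camera axes: x right, y up, looking along -z (the intrinsics and any distortion apply to the point x, -y, -z); pixel columns grow to the right and rows downward; lengths in m; the calibration is good to about 2 mm. A picture is of the moment at which its call begins: read the wrist's pose just before it. get_calibration takes no time and is no camera call; for the wrist camera it gives the pose at the moment of the call.
- bot.hand_in(): hands the job in, once; it reports no verdict.
The state is a dict: "clock": time; "joints": joint angles; "qvel": joint speeds; "tau": joint torques, N m; "tool_pos": TCP position; "eef_rot": TCP orientation; "contact_force": force on the tool from outside, world axes, zero at the start; "wrist_torque": the same for the moment, N m; "grip_width": finger opening in m.
Only numpy, scipy, OpenCV 4.12 (cv2) and the standard library are available. Lean on these libraries where they do the work, as an engineer would, in place of code of your own. Each camera call takes 0.05 s, during which the arm holds its last target.

### The job

Put the metal potting tray away in its wooden runner: with a fingertip press down the long spring catch that lies between the rails behind the tray, and keep it pressed while you push the tray from behind, past the catch's tooth, until it is fully home against the wooden end stop; then take your finger away so that the catch springs up and locks the tray. Do not grasp or lift the tray, keep the saucer in it, and leave the other things on the bench alone.

Things in the scene. Friction and masses are not known exactly. Their poses are not given: they have to be found in the camera images.
- runner: Fixed wooden runner on the bench, 152 mm wide (x), 330 mm long (y -165 to +165). Origin: centre of its underside, z up. The tray slides along its +y. Two rails (tops at z = 40 mm) leave an open channel 64 mm wide (x -32 to +32, floor z = 5); side guides (inner faces x = +-62, tops z = 54) keep the tray straight with 2 mm play. The -y end is open. Place and yaw vary.
- stop_face (a point): Middle of the inner face of the wooden end stop that closes the runner's +y end: at y = +145, z = 50 mm in the runner's frame; the stop's top is at z = 62. Fixed.
- tread (a point): Where to press: top of the catch's flat steel strip when unpressed, on the centre line at y = -120, z = 25 mm in the runner's frame (fixed: does not sink with the catch). Axes as the runner's. The strip, 46 mm wide, lies in the channel from y = -155 to +125, running on under the tray. At the start the tray's rear wall is 35 to 80 mm from this point, towards +y.
- spring_catch (a joint): How far the catch (strip and tooth, one rigid piece, goes straight down wherever pressed) is pressed, m: 0 up, 0.014 bottom. Takes 3 N to start, 8 to 9 N at 11 mm, 10 N at the bottom; springs back. Up, its tooth blocks the tray's lip; more than 9 mm down it is clear: hold it at 10.5 to 13 mm. Released with the tray home, the tooth rises behind the lip and locks the tray.
- tooth (a point): Centre of the top of the catch's upright tooth, at the strip's +y end: 40 mm wide (x), 10 mm long (runner y = +115 to +125), 12 mm above the strip's top, so 37 mm above the bench when up. Sinks with the catch.
- tray: Loose open galvanised metal tray on the two rails, 120 mm wide (x), 140 mm long (y, the sliding direction), walls 30 mm high, 4 mm thick, 0.35 to 0.7 kg. Origin: centre of its floor's underside, 40 mm above the bench; axes as the runner's. Walls reach 70 mm above the bench. Origin starts at y = -15 to +30 mm in the runner's frame (lip 15 to 60 mm short of the tooth); home is y = +75.
- tray_rear (a point): Middle of the outside of the tray's rear wall, where to push: tray y = -70 mm, 55 mm above the bench (the wall spans 40 to 70 mm above the bench).
- lip (a point): Middle of the lower edge of the lip under the tray's front wall: 58 mm wide, 8 mm thick (tray y = +62 to +70), reaching 12 mm below the tray's floor, 28 mm above the bench.
- saucer: Loose brown ceramic saucer lying in the tray, 88 mm across the rim, 20 mm high, origin at the centre of its underside. It rides along and stays in the tray.
- trowel: Bystander, loose, to be left alone. Origin at the centre of its underside, z up. Aluminium trowel lying beside the runner, wooden handle, 270 mm long along its y, 70 mm wide, up to 28 mm high.
- cultivator: Bystander, loose, to be left alone. Origin at the centre of its underside, z up. Three-pronged stainless hand cultivator lying beside the runner on the robot's side, 260 mm long along its y, 70 mm wide, up to 30 mm high.
- pot: Bystander, loose, to be left alone. Origin at the centre of its underside, z up. Small terracotta flowerpot, 80 mm across, 75 mm high, beyond the end stop.
- bucket: Bystander, loose, to be left alone. Origin at the centre of its underside, z up. Galvanised bucket, 216 mm across the rim, 200 mm high, at the robot's left.
- sprayer: Bystander, loose, to be left alone. Origin at the centre of its underside, z up. Blue plastic pump sprayer, 112 mm across, 258 mm high, with black head, lever and handle, at the left.
- jar: Bystander, loose, to be left alone. Origin at the centre of its underside, z up. Clear jar with a metal lid, 70 mm across, 95 mm high, at the right.
Not all that is in view belongs to the job. Leave any orange look-alike of the tray alone. Of the things that look like the saucer, the smaller one is meant.

How it is judged:
By the outcome, as a careful person would: the job done as asked, in the order asked, and still so for the second after the job is handed in, with the robot touching nothing.
It also fails if it takes over 38 s, if anything falls off the work surface, if the arm or the gripper's body presses on something with over 40 N, if the wrist force passes 120 N, or if a joint passes its speed limit or range.

## Working session

There is one attempt and no reset: what is moved stays moved. The work goes in short steps, Python scripts to look and compute and a tool call to move; the robot and the scene stay as the last step left them, time stands still between calls to the robot, and variables do not carry over. Pictures are saved under pics/ and viewed, and the job is handed in when it is done.

Besides the shell and the picture viewer there is one more tool, called by a JSON object that holds its "method" and its "body", one argument or row to a line. arm_command: Moves the arm, as the interface text tells. Its arguments: {"type":"object","properties":{"steps":{"type":"array"}},"required":["steps"]}

```bash
mkdir -p pics
python3 - <<'E'
from cell import bot
import cv2, numpy as np
s=bot.observe(); print({k:np.round(v,3).tolist() for k,v in s.items()})
for n in ["side","top"]:
    c=bot.get_calibration(n); print(n,c)
    p,d=bot.capture(n); cv2.imwrite(f"pics/{n}0.png",p[:,:,::-1]); np.savez(f"{n}0.npz",p=p,d=d)
print(bot.get_calibration("wrist"))
E
```

```text
{'clock': 0.0, 'joints': [1.065, 0.246, 1.559, -0.0, 1.339, -0.174], 'qvel': [0.0, -0.002, -0.001, 0.001, -0.001, -0.001], 'tau': [0.0, -41.584, -31.46, 0.068, 0.033, -0.0], 'tool_pos': [0.211, 0.614, 0.215], 'eef_rot': [-0.411, 0.576, 0.41, 0.575], 'contact_force': [-0.028, 0.537, -0.318], 'wrist_torque': [-0.032, -0.032, 0.019], 'grip_width': 0.094}
side {'fov_y': 55.47608958509143, 'cx': 318.38398945438956, 'cy': 236.9480650194822, 'position': array([ 0.24322023, -0.85243709,  1.12970849]), 'orientation': array([ 0.35380767, -0.06343037, -0.15971672,  0.91939507])}
top {'fov_y': 48.95717910576996, 'cx': 325.14717000831087, 'cy': 245.9973257971933, 'position': array([0.24215026, 0.05580809, 1.5575385 ]), 'orientation': array([-0.06961696,  0.07457871,  0.74503648, -0.65917535])}
{'fov_y': 62.470117217090284, 'cx': 315.7566704584277, 'cy': 241.86117117682497, 'position': array([0.14026466, 0.63826753, 0.38510758]), 'orientation': array([-0.1079537 , -0.0760694 ,  0.57556129,  0.80702456])}
```

View pics/top0.png

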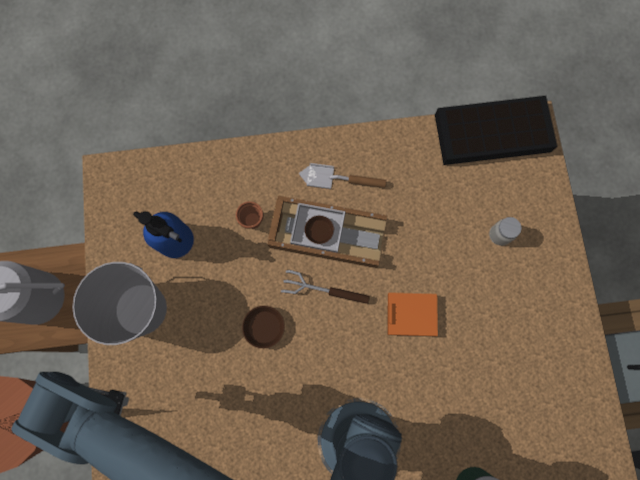

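View pics/side0.png

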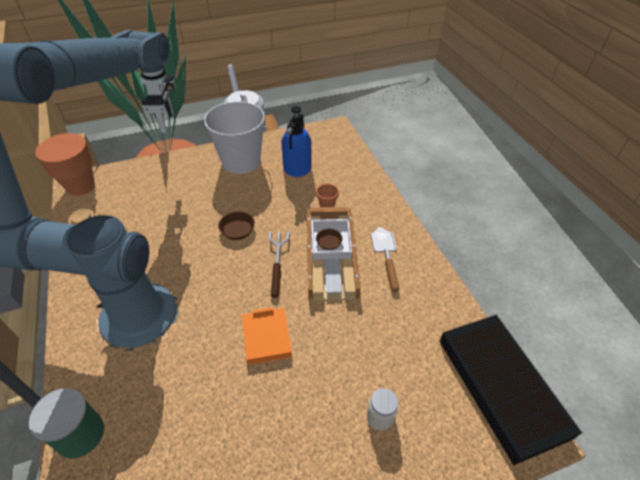

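The top view shows the metal tray in its runner with the small saucer at (320,230). The end stop is at (278,222) and the open end is at about (385,240). Look-alikes are the orange tray at (413,314) and the larger brown dish at (264,327); both stay untouched. I'll enlarge to confirm.

```bash
cat > h.py <<'E'
import numpy as np, cv2
from scipy.spatial.transform import Rotation as R
def K(c):
    f=240/np.tan(np.radians(c['fov_y'])/2); return f,c['cx'],c['cy']
def pt(c,u,v,z=None,d=None):
    f,cx,cy=K(c); r=np.array([(u-cx)/f,-(v-cy)/f,-1.0]); M=R.from_quat(c['orientation']).as_matrix(); w=M@r; p=np.array(c['position'])
    if d is None: d=(z-p[2])/w[2]
    return p+w*d
def proj(c,P):
    f,cx,cy=K(c); q=R.from_quat(c['orientation']).as_matrix().T@(np.asarray(P)-c['position']); return np.array([cx+f*q[0]/-q[2], cy-f*q[1]/-q[2]])
E
python3 - <<'E'
import cv2
a=cv2.imread("pics/top0.png")[180:280,250:400]; cv2.imwrite("pics/top0c.png",cv2.resize(a,None,fx=5,fy=5,interpolation=cv2.INTER_CUBIC))
a=cv2.imread("pics/side0.png")[195:310,290:375]; cv2.imwrite("pics/side0c.png",cv2.resize(a,None,fx=5,fy=5,interpolation=cv2.INTER_CUBIC))
E
```

```text
(no output)
```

View pics/top0c.png

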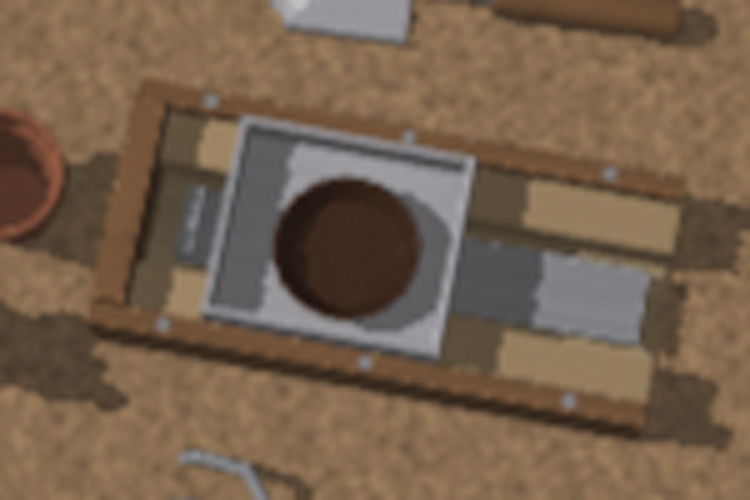

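View pics/side0c.png

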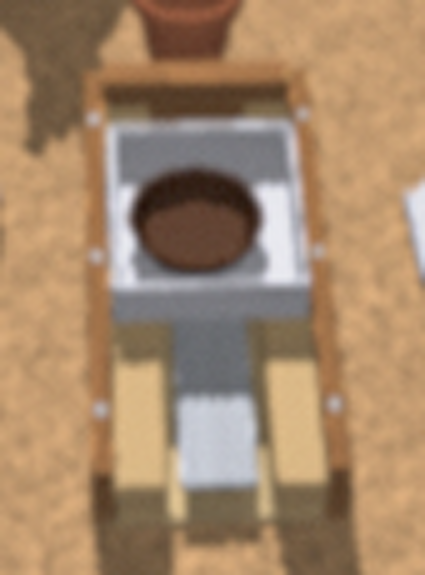

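Run:
```python
from h import *
from cell import bot
from scipy.optimize import least_squares
T=bot.get_calibration("top"); S=bot.get_calibration("side")
t=lambda x,y:((x+.5)/5-.5+250,(y+.5)/5-.5+180)
s=lambda x,y:((x+.5)/5-.5+290,(y+.5)/5-.5+195)
# (cam, px, local pt, is tray)
D=[(T,t(648,268),(23,-155,25),0),(T,t(640,343),(-23,-155,25),0),
(T,t(243,118),(60,70,70),1),(T,t(474,157),(60,-70,70),1),(T,t(440,356),(-60,-70,70),1),(T,t(206,315),(-60,70,70),1),
(T,t(145,82),(76,165,62),0),(T,t(92,303),(-76,165,62),0),
(T,t(682,210),(62,-165,40),0),(T,t(650,366),(-32,-165,40),0) if 0 else (T,t(680,250),(32,-165,40),0),
(S,s(180,487),(-23,-155,25),0),(S,s(257,484),(23,-155,25),0),
(S,s(107,124),(-60,70,70),1),(S,s(293,122),(60,70,70),1),(S,s(310,287),(60,-70,70),1),(S,s(112,290),(-60,-70,70),1),
(S,s(88,68),(-76,165,62),0),(S,s(299,68),(76,165,62),0),
(S,s(117,487),(-62,-165,40),0),(S,s(325,484),(62,-165,40),0)]
def W(q,l,tr):
    x,y,a,ty,zo=q; l=np.array(l)/1000.; 
    if tr: l=l+[0,ty,0]
    c,n=np.cos(a),np.sin(a); return np.array([x+c*l[0]-n*l[1],y+n*l[0]+c*l[1],l[2]+zo])
def res(q,D=D): return np.concatenate([proj(c,W(q,l,tr))-p for c,p,l,tr in D])
for DD in (D,[d for d in D if d[0] is T],[d for d in D if d[0] is S]):
    r=least_squares(lambda q:res(q,DD),[.6,0,0,.01,0],loss='soft_l1'); print(np.round(r.x,4), np.round(r.fun.reshape(-1,2),1).tolist() )
dt=np.load("top0.npz")['d']; ds=np.load("side0.npz")['d']
for c,d,us in((T,dt,[(374,240),(365,237),(335,205)]),(S,ds,[(333,283)])):
    for u,v in us: print(u,v,np.round(pt(c,u,v,d=d[v,u]),4))
```

```text
[ 0.6002  0.0124 -0.3094  0.03    0.0007] [[1.1, 0.6], [0.2, 0.5], [-0.1, -0.7], [0.7, 0.1], [-0.0, -0.1], [-0.9, -0.7], [-0.8, -1.7], [-1.0, 3.5], [0.4, -0.9], [-0.9, 0.8], [0.2, 0.4], [0.4, 0.6], [-0.1, 0.5], [-0.4, 0.0], [-0.1, -0.1], [0.0, 0.3], [-1.6, -0.5], [1.5, -1.5], [-0.4, 0.6], [0.6, 0.0]]
[ 0.6045  0.0108 -0.3025  0.0311 -0.02  ] [[0.8, 0.4], [-0.0, 0.1], [0.1, -0.0], [0.3, 0.3], [0.0, -0.4], [-0.3, -0.6], [-0.1, -0.8], [0.3, 3.9], [-0.2, -1.0], [-1.3, 0.5]]
[ 0.6058  0.025  -0.3151  0.0327 -0.0167] [[0.1, -0.0], [0.0, 0.2], [0.4, 0.5], [-0.4, 0.2], [-0.4, -0.4], [0.3, -0.2], [-0.8, 0.3], [1.6, -0.5], [-0.3, 0.1], [0.0, -0.2]]
374 240 [ 0.5588 -0.1209  0.0246]
365 237 [ 0.5709 -0.0955  0.0257]
335 205 [ 0.6708 -0.0177  0.0577]
333 283 [ 0.5644 -0.1012  0.0224]
```

```bash
cat >> h.py <<'E'
X0=np.array([.6002,.0124]);YAW=-.3094
def loc(P):
    c,n=np.cos(YAW),np.sin(YAW); d=np.array(P)[:2]-X0; return np.array([c*d[0]+n*d[1],-n*d[0]+c*d[1],P[2]])*1000
def wor(l):
    l=np.array(l)/1000.;c,n=np.cos(YAW),np.sin(YAW);return np.array([X0[0]+c*l[0]-n*l[1],X0[1]+n*l[0]+c*l[1],l[2]])
def goal():
    z=np.array([np.cos(YAW),np.sin(YAW),0]);x=np.array([0,0,-1.]);return np.stack([x,np.cross(z,x),z],1)
def st():
    from cell import bot
    s=bot.observe(); M=R.from_quat(s['eef_rot']).as_matrix()
    print('t',round(float(s['clock']),2),'tcp',np.round(s['tool_pos'],4),'runner mm',np.round(loc(s['tool_pos']),1),'F',np.round(s['contact_force'],1),'grip',np.round(s['grip_width'],4),'j',np.round(s['joints'],2))
    print('turn left (tool)',np.round(R.from_matrix(M.T@goal()).as_rotvec(),4)); return s,M
E
python3 - <<'E'
from h import *
from cell import bot
s,M=st(); print(np.round(M,3))
T=bot.get_calibration("top")
d=np.load("top0.npz")['d']
for n,u,v in(("bucketL",78,303),("bucketT",120,270),("bucketR",155,303),("sprayhead",150,220),("sprbody",170,240)): print(n,np.round(pt(T,u,v,d=d[v,u]),3))
print("target above tread",wor((0,-120,150)), "tool-frame", np.round(M.T@(wor((0,-120,250))-s['tool_pos'])*1000))
E
```

```text
t 0.1 tcp [0.2115 0.6141 0.2155] runner mm [-553.5  454.8  215.5] F [0.  0.7 0.5] grip 0.0941 j [ 1.06  0.25  1.56 -0.    1.34 -0.17]
turn left (tool) [ 1.5484e+00 -1.5000e-03  1.1000e-03]
[[-0.001 -0.945  0.326]
 [-0.001  0.326  0.945]
 [-1.     0.    -0.002]]
bucketL [0.454 0.688 0.183]
bucketT [0.536 0.589 0.145]
bucketR [0.427 0.482 0.2  ]
sprayhead [0.634 0.467 0.251]
sprbody [0.6   0.446 0.155]
target above tread [ 0.56366154 -0.10190197  0.15      ] tool-frame [ -34. -566. -562.]
```

{"method": "arm_command", "body": {
  "steps": [
    {"delta_pos":[-35,-10,-20],"turn":[0,0,0],"jaw":-1},
    {"delta_pos":[-30,-20,-30],"turn":[0,0,0],"jaw":-1},
    {"delta_pos":[-20,-30,-30],"turn":[0,0,0],"jaw":-1},
    {"delta_pos":[0,-34,-34],"turn":[0,0,0],"jaw":-1},
    {"delta_pos":[0,-34,-34],"turn":[0,0,0],"jaw":-1}
  ]
}}

```text
clock: 0.6
tool_pos: [0.2849, 0.4316, 0.3021]
eef_rot: [-0.411, 0.575, 0.411, 0.576]
contact_force: [1.4, -0.9, 0.3]
grip_width: 0.0574
```

{"method": "arm_command", "body": {
  "steps": [
    {"delta_pos":[0,-34,-34],"turn":[0,0,0],"jaw":-1},
    {"delta_pos":[0,-34,-34],"turn":[0,0,0],"jaw":-1},
    {"delta_pos":[0,-34,-34],"turn":[0,0,0],"jaw":-1},
    {"delta_pos":[0,-34,-34],"turn":[0,0,0],"jaw":-1},
    {"delta_pos":[0,-34,-34],"turn":[0,0,0],"jaw":-1}
  ]
}}

```text
clock: 1.1
tool_pos: [0.3901, 0.215, 0.3012]
eef_rot: [-0.411, 0.576, 0.411, 0.576]
contact_force: [0.4, -0.2, -1.2]
grip_width: 0.0174
```

{"method": "arm_command", "body": {
  "steps": [
    {"delta_pos":[0,0,0],"turn":[0.14,0,0],"jaw":-1},
    {"delta_pos":[0,0,0],"turn":[0.14,0,0],"jaw":-1},
    {"delta_pos":[0,0,0],"turn":[0.14,0,0],"jaw":-1},
    {"delta_pos":[0,0,0],"turn":[0.14,0,0],"jaw":-1},
    {"delta_pos":[0,0,0],"turn":[0.14,0,0],"jaw":-1}
  ]
}}

```text
clock: 1.6
tool_pos: [0.3897, 0.2167, 0.301]
eef_rot: [-0.186, 0.682, 0.186, 0.682]
contact_force: [0.5, 0.0, -0.2]
grip_width: 0.0004
```

{"method": "arm_command", "body": {
  "steps": [
    {"delta_pos":[0,0,0],"turn":[0.14,0,0],"jaw":-1},
    {"delta_pos":[0,0,0],"turn":[0.14,0,0],"jaw":-1},
    {"delta_pos":[0,0,0],"turn":[0.14,0,0],"jaw":-1},
    {"delta_pos":[0,0,0],"turn":[0.14,0,0],"jaw":-1},
    {"delta_pos":[0,0,0],"turn":[0.14,0,0],"jaw":-1}
  ]
}}

```text
clock: 2.1
tool_pos: [0.3896, 0.2168, 0.301]
eef_rot: [0.059, 0.705, -0.059, 0.704]
contact_force: [-0.3, 0.5, 0.3]
grip_width: -0.0001
```

Run:
```python
from h import *
s,M=st(); print(np.round(M.T@(wor((0,-120,250))-s['tool_pos'])*1000))
```

```text
t 2.1 tcp [0.3896 0.2168 0.301 ] runner mm [-262.8  130.5  301. ] F [-0.3  0.5  0.3] grip -0.0001 j [ 0.25 -0.32  1.95  0.    1.51  0.42]
turn left (tool) [ 0.1426 -0.0007  0.0004]
[  51. -285.  225.]
```

{"method": "arm_command", "body": {
  "steps": [
    {"delta_pos":[0,0,0],"turn":[0.143,0,0],"jaw":-1},
    {"delta_pos":[0,-33,35],"turn":[0,0,0],"jaw":-1},
    {"delta_pos":[0,-33,35],"turn":[0,0,0],"jaw":-1},
    {"delta_pos":[0,-33,35],"turn":[0,0,0],"jaw":-1},
    {"delta_pos":[0,-33,35],"turn":[0,0,0],"jaw":-1}
  ]
}}

```text
clock: 2.6
tool_pos: [0.4843, 0.0473, 0.3012]
eef_rot: [0.107, 0.699, -0.107, 0.699]
contact_force: [0.7, -0.4, 0.4]
grip_width: 0.0006
```

{"method": "arm_command", "body": {
  "steps": [
    {"delta_pos":[0,-33,35],"turn":[0,0,0],"jaw":-1},
    {"delta_pos":[0,-33,35],"turn":[0,0,0],"jaw":-1},
    {"delta_pos":[0,-33,35],"turn":[0,0,0],"jaw":-1},
    {"delta_pos":[25,-20,18],"turn":[0,0,0],"jaw":-1},
    {"delta_pos":[25,0,0],"turn":[0,0,0],"jaw":-1}
  ]
}}

```text
clock: 3.1
tool_pos: [0.5668, -0.1048, 0.2507]
eef_rot: [0.108, 0.698, -0.109, 0.699]
contact_force: [-0.2, -0.1, -0.3]
grip_width: 0.0003
```

Run:
```python
from h import *
from cell import bot
s,M=st()
c=bot.get_calibration("wrist"); p,d=bot.capture("wrist"); cv2.imwrite("pics/w1.png",p[:,:,::-1]); np.savez("w1.npz",p=p,d=d,**{'c_'+k:v for k,v in c.items()})
# overlay of expected runner outline
q=p[:,:,::-1].copy()
for l in [(23,-155,25),(-23,-155,25),(0,-120,25),(60,-40,70),(-60,-40,70),(62,-165,54),(-62,-165,54),(32,-165,40),(-32,-165,40),(0,0,62),(60,100,70),(-60,100,70)]:
    u=proj(c,wor(l)); print(l,np.round(u,1)); cv2.circle(q,tuple(int(round(a)) for a in u),3,(0,0,255),1)
cv2.imwrite("pics/w1o.png",q)
```

```text
t 3.1 tcp [ 0.5668 -0.1048  0.2507] runner mm [   3.9 -121.8  250.7] F [-0.2 -0.1 -0.3] grip 0.0003 j [-0.38  0.05  1.72 -0.    1.38 -0.07]
turn left (tool) [0.0014 0.0011 0.0006]
(23, -155, 25) [333.1 243.1]
(-23, -155, 25) [288.7 243.1]
(0, -120, 25) [310.8 209.8]
(60, -40, 70) [380.6 126.8]
(-60, -40, 70) [239.5 126.6]
(62, -165, 54) [374.4 261. ]
(-62, -165, 54) [246.8 260.9]
(32, -165, 40) [342.6 256.7]
(-32, -165, 40) [278.9 256.6]
(0, 0, 62) [310.1  77.5]
(60, 100, 70) [388.8 -65.7]
(-60, 100, 70) [230.3 -66. ]
```

View pics/w1o.png

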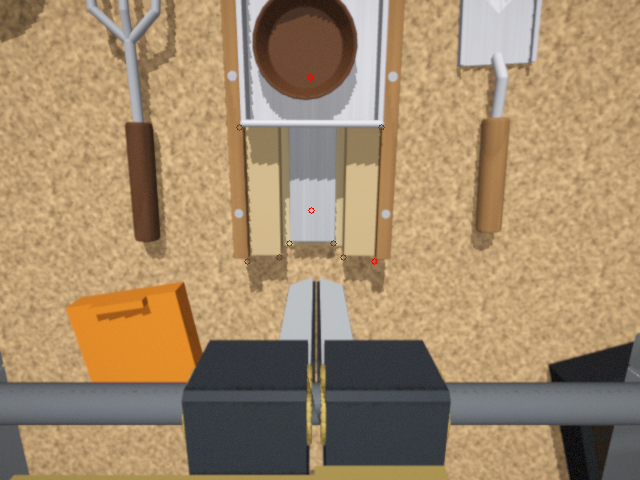

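{"method": "arm_command", "body": {
  "steps": [
    {"delta_pos":[38,1,-1],"turn":[0,0,0],"jaw":-1},
    {"delta_pos":[45,1,-2],"turn":[0,0,0],"jaw":-1},
    {"delta_pos":[45,0,0],"turn":[0,0,0],"jaw":-1},
    {"delta_pos":[40,0,0],"turn":[0,0,0],"jaw":-1},
    {"delta_pos":[22,0,0],"turn":[0,0,0],"jaw":-1}
  ]
}}

```text
clock: 3.65
tool_pos: [0.561, -0.0972, 0.0579]
eef_rot: [0.107, 0.701, -0.106, 0.697]
contact_force: [-0.1, -0.1, 0.6]
grip_width: 0.0003
```

{"method": "arm_command", "body": {
  "steps": [
    {"delta_pos":[8,0,0],"turn":[0,0,0],"jaw":-1},
    {"delta_pos":[6,0,0],"turn":[0,0,0],"jaw":-1},
    {"delta_pos":[4,0,0],"turn":[0,0,0],"jaw":-1},
    {"delta_pos":[2,0,0],"turn":[0,0,0],"jaw":-1},
    {"delta_pos":[0,0,0],"turn":[0,0,0],"jaw":-1}
  ]
}}

```text
clock: 4.15
tool_pos: [0.5641, -0.0988, 0.0424]
eef_rot: [0.107, 0.698, -0.107, 0.7]
contact_force: [0.0, 0.5, -0.2]
grip_width: 0.0002
```

Run:
```python
from h import *
from cell import bot
s,M=st()
p,d=bot.capture("wrist"); cv2.imwrite("pics/w2.png",p[:,:,::-1])
```

```text
t 4.15 tcp [ 0.5641 -0.0988  0.0424] runner mm [  -0.6 -116.9   42.4] F [ 0.   0.5 -0.2] grip 0.0002 j [-0.37  0.29  1.86  0.    0.99 -0.07]
turn left (tool) [0.0055 0.0016 0.0001]
```

View pics/w2.png

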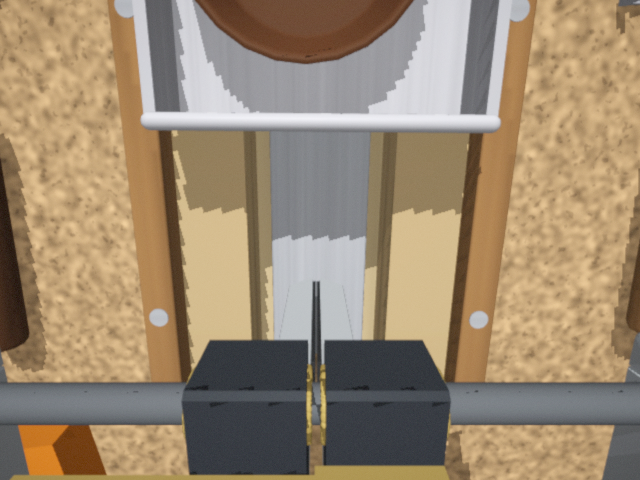

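Finger is over the strip (tip ≈ (316,283), strip spans columns 272–368), nothing touched yet. I'll go down gently to find contact.

{"method": "arm_command", "body": {
  "steps": [
    {"delta_pos":[3,0,0],"turn":[0,0,0],"jaw":-1},
    {"delta_pos":[2,0,0],"turn":[0,0,0],"jaw":-1},
    {"delta_pos":[2,0,0],"turn":[0,0,0],"jaw":-1},
    {"delta_pos":[1,0,0],"turn":[0,0,0],"jaw":-1},
    {"delta_pos":[0,0,0],"turn":[0,0,0],"jaw":-1}
  ]
}}

```text
clock: 4.7
tool_pos: [0.5636, -0.0987, 0.0338]
eef_rot: [0.107, 0.699, -0.107, 0.699]
contact_force: [-2.0, -0.2, 4.4]
grip_width: 0.0006
```

{"method": "arm_command", "body": {
  "steps": [
    {"delta_pos":[3,0,0],"turn":[0,0,0],"jaw":-1},
    {"delta_pos":[2,0,0],"turn":[0,0,0],"jaw":-1},
    {"delta_pos":[0,0,0],"turn":[0,0,0],"jaw":-1},
    {"delta_pos":[0,0,0],"turn":[0,0,0],"jaw":-1},
    {"delta_pos":[0,0,0],"turn":[0,0,0],"jaw":-1}
  ]
}}

```text
clock: 5.2
tool_pos: [0.5637, -0.0987, 0.0291]
eef_rot: [0.107, 0.699, -0.107, 0.699]
contact_force: [-1.5, 0.7, 6.9]
grip_width: 0.0006
```

{"method": "arm_command", "body": {
  "steps": [
    {"delta_pos":[2,0,0],"turn":[0,0,0],"jaw":-1},
    {"delta_pos":[2,0,0],"turn":[0,0,0],"jaw":-1},
    {"delta_pos":[1,0,0],"turn":[0,0,0],"jaw":-1},
    {"delta_pos":[0,0,0],"turn":[0,0,0],"jaw":-1},
    {"delta_pos":[0,0,0],"turn":[0,0,0],"jaw":-1}
  ]
}}

```text
clock: 5.7
tool_pos: [0.5637, -0.0987, 0.0244]
eef_rot: [0.107, 0.699, -0.107, 0.699]
contact_force: [-3.2, 0.5, 9.2]
grip_width: 0.0007
```

Run:
```python
from h import *
from cell import bot
s,M=st()
p,d=bot.capture("wrist"); cv2.imwrite("pics/w3.png",p[:,:,::-1])
p,d=bot.capture("side"); cv2.imwrite("pics/s3.png",cv2.resize(p[180:320,280:420,::-1],None,fx=4,fy=4,interpolation=cv2.INTER_CUBIC))
s,M=st()
```

```text
t 5.7 tcp [ 0.5637 -0.0987  0.0244] runner mm [  -0.9 -117.    24.4] F [-3.2  0.5  9.2] grip 0.0007 j [-0.37  0.32  1.86 -0.    0.96 -0.07]
turn left (tool) [0.0055 0.0001 0.0001]
t 5.8 tcp [ 0.5637 -0.0987  0.0244] runner mm [  -0.9 -116.9   24.4] F [-3.1  0.2  9.1] grip 0.0003 j [-0.37  0.32  1.86 -0.    0.96 -0.07]
turn left (tool) [0.0055 0.0001 0.0001]
```

View pics/s3.png

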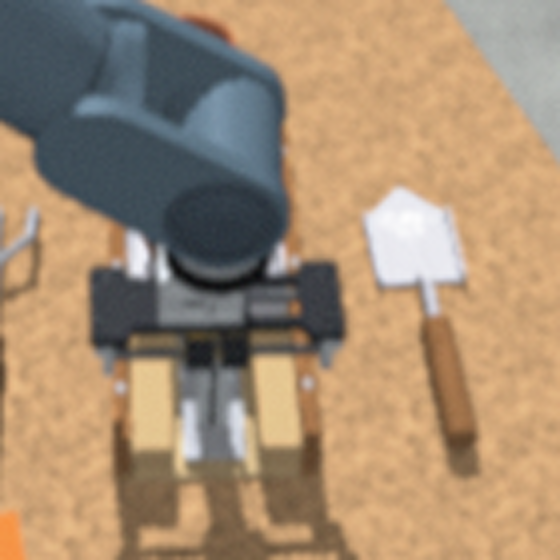

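{"method": "arm_command", "body": {
  "steps": [
    {"delta_pos":[0,6,0],"turn":[0,0,0],"jaw":-1},
    {"delta_pos":[0,10,0],"turn":[0,0,0],"jaw":-1},
    {"delta_pos":[0,12,0],"turn":[0,0,0],"jaw":-1},
    {"delta_pos":[0,12,0],"turn":[0,0,0],"jaw":-1},
    {"delta_pos":[0,10,0],"turn":[0,0,0],"jaw":-1}
  ]
}}

```text
clock: 6.3
tool_pos: [0.5804, -0.0526, 0.0254]
eef_rot: [0.105, 0.697, -0.108, 0.701]
contact_force: [-1.8, -6.0, 8.0]
grip_width: 0.0005
```

{"method": "arm_command", "body": {
  "steps": [
    {"delta_pos":[0,6,0],"turn":[0,0,0],"jaw":-1},
    {"delta_pos":[0,4,0],"turn":[0,0,0],"jaw":-1},
    {"delta_pos":[0,4,0],"turn":[0,0,0],"jaw":-1},
    {"delta_pos":[0,3,0],"turn":[0,0,0],"jaw":-1},
    {"delta_pos":[0,3,0],"turn":[0,0,0],"jaw":-1}
  ]
}}

```text
clock: 6.8
tool_pos: [0.5862, -0.0339, 0.0253]
eef_rot: [0.105, 0.698, -0.108, 0.7]
contact_force: [-2.1, -7.4, 8.7]
grip_width: 0.0004
```

Run:
```python
from h import *
from cell import bot
s,M=st()
p,d=bot.capture("wrist"); cv2.imwrite("pics/w4.png",p[:,:,::-1])
s,M=st()
```

```text
t 6.8 tcp [ 0.5862 -0.0339  0.0253] runner mm [  0.8 -48.4  25.3] F [-2.1 -7.4  8.7] grip 0.0004 j [-0.25  0.34  1.82 -0.    0.97  0.06]
turn left (tool) [0.0063 0.0047 0.0031]
t 6.85 tcp [ 0.5863 -0.0337  0.0254] runner mm [  0.8 -48.1  25.4] F [-1.5 -5.7  9.7] grip 0.0004 j [-0.25  0.34  1.82 -0.    0.97  0.06]
turn left (tool) [0.0065 0.0048 0.0031]
```

View pics/w4.png

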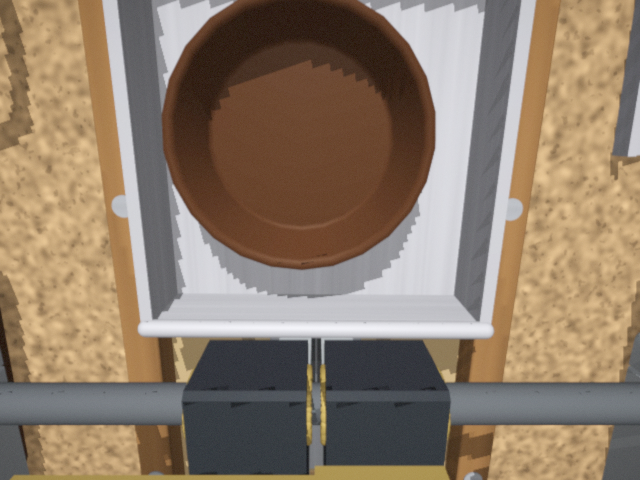

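{"method": "arm_command", "body": {
  "steps": [
    {"delta_pos":[1,0,0],"turn":[0,0,0],"jaw":-1},
    {"delta_pos":[0,3,0],"turn":[0,0,0],"jaw":-1},
    {"delta_pos":[0,4,0],"turn":[0,0,0],"jaw":-1},
    {"delta_pos":[0,4,0],"turn":[0,0,0],"jaw":-1},
    {"delta_pos":[0,4,0],"turn":[0,0,0],"jaw":-1}
  ]
}}

```text
clock: 7.35
tool_pos: [0.5906, -0.0204, 0.0243]
eef_rot: [0.105, 0.698, -0.109, 0.7]
contact_force: [-3.3, -10.4, 9.2]
grip_width: 0.0006
```

Run:
```python
from h import *
from cell import bot
s,M=st()
p,d=bot.capture("wrist"); cv2.imwrite("pics/w5.png",p[:,:,::-1])
s,M=st()
```

```text
t 7.35 tcp [ 0.5906 -0.0204  0.0243] runner mm [  0.8 -34.2  24.3] F [ -3.3 -10.4   9.2] grip 0.0006 j [-0.22  0.35  1.81 -0.01  0.97  0.08]
turn left (tool) [0.0062 0.0046 0.0044]
t 7.4 tcp [ 0.5907 -0.0198  0.0244] runner mm [  0.8 -33.6  24.4] F [-1.9 -7.8  9.5] grip 0.0006 j [-0.22  0.35  1.81 -0.01  0.97  0.08]
turn left (tool) [0.0065 0.0048 0.0039]
```

View pics/w5.png

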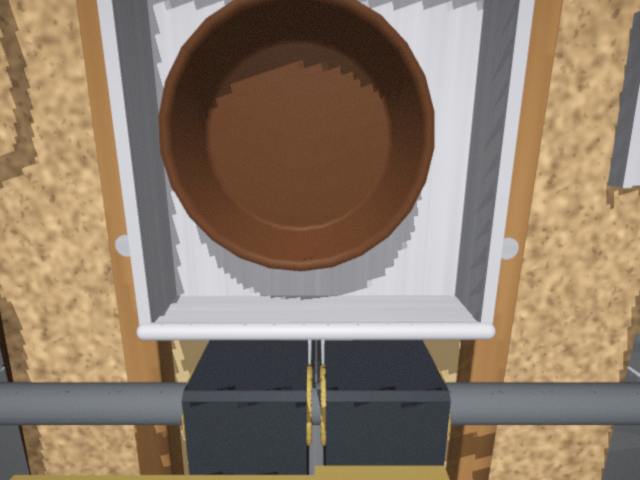

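{"method": "arm_command", "body": {
  "steps": [
    {"delta_pos":[0,4,0],"turn":[0,0,0],"jaw":-1},
    {"delta_pos":[0,5,0],"turn":[0,0,0],"jaw":-1},
    {"delta_pos":[0,5,0],"turn":[0,0,0],"jaw":-1},
    {"delta_pos":[0,5,0],"turn":[0,0,0],"jaw":-1},
    {"delta_pos":[0,4,0],"turn":[0,0,0],"jaw":-1}
  ]
}}

```text
clock: 7.9
tool_pos: [0.5975, 0.0017, 0.0244]
eef_rot: [0.105, 0.698, -0.108, 0.7]
contact_force: [-2.9, -9.2, 9.8]
grip_width: 0.0006
```

{"method": "arm_command", "body": {
  "steps": [
    {"delta_pos":[0,3,0],"turn":[0,0,0],"jaw":-1},
    {"delta_pos":[0,2,0],"turn":[0,0,0],"jaw":-1},
    {"delta_pos":[0,1,0],"turn":[0,0,0],"jaw":-1},
    {"delta_pos":[0,1,0],"turn":[0,0,0],"jaw":-1},
    {"delta_pos":[0,1,0],"turn":[0,0,0],"jaw":-1}
  ]
}}

```text
clock: 8.4
tool_pos: [0.5998, 0.0091, 0.0243]
eef_rot: [0.105, 0.698, -0.108, 0.7]
contact_force: [-2.0, -10.4, 9.5]
grip_width: 0.0005
```

Run:
```python
from h import *
s,M=st()
```

```text
t 8.4 tcp [0.5998 0.0091 0.0243] runner mm [ 0.6 -3.3 24.3] F [ -2.  -10.4   9.5] grip 0.0005 j [-0.17  0.37  1.79 -0.01  0.98  0.13]
turn left (tool) [0.0063 0.0043 0.0043]
```

{"method": "arm_command", "body": {
  "steps": [
    {"delta_pos":[0,1,0],"turn":[0,0,0],"jaw":-1},
    {"delta_pos":[0,1,0],"turn":[0,0,0],"jaw":-1},
    {"delta_pos":[0,1,0],"turn":[0,0,0],"jaw":-1},
    {"delta_pos":[0,0,0],"turn":[0,0,0],"jaw":-1},
    {"delta_pos":[0,0,0],"turn":[0,0,0],"jaw":-1}
  ]
}}

```text
clock: 8.9
tool_pos: [0.5999, 0.0099, 0.0244]
eef_rot: [0.104, 0.698, -0.11, 0.7]
contact_force: [-8.3, -18.4, 11.9]
grip_width: 0.0002
```

Run:
```python
from h import *
from cell import bot
s,M=st()
p,d=bot.capture("wrist"); cv2.imwrite("pics/w6.png",p[:,:,::-1])
p,d=bot.capture("top"); cv2.imwrite("pics/t6.png",cv2.resize(p[170:290,250:400,::-1],None,fx=5,fy=5,interpolation=cv2.INTER_CUBIC))
s,M=st()
```

```text
t 8.9 tcp [0.5999 0.0099 0.0244] runner mm [ 0.5 -2.5 24.4] F [ -8.3 -18.4  11.9] grip 0.0002 j [-0.17  0.37  1.79 -0.01  0.98  0.14]
turn left (tool) [0.0068 0.0034 0.008 ]
t 9.0 tcp [0.5999 0.0099 0.0244] runner mm [ 0.5 -2.5 24.4] F [ -7.3 -18.9  12.1] grip 0.0001 j [-0.17  0.37  1.79 -0.01  0.98  0.14]
turn left (tool) [0.0067 0.0034 0.008 ]
```

View pics/w6.png

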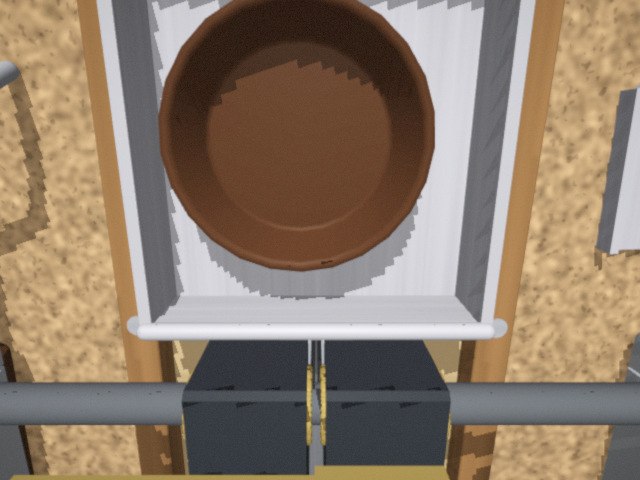

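View pics/t6.png

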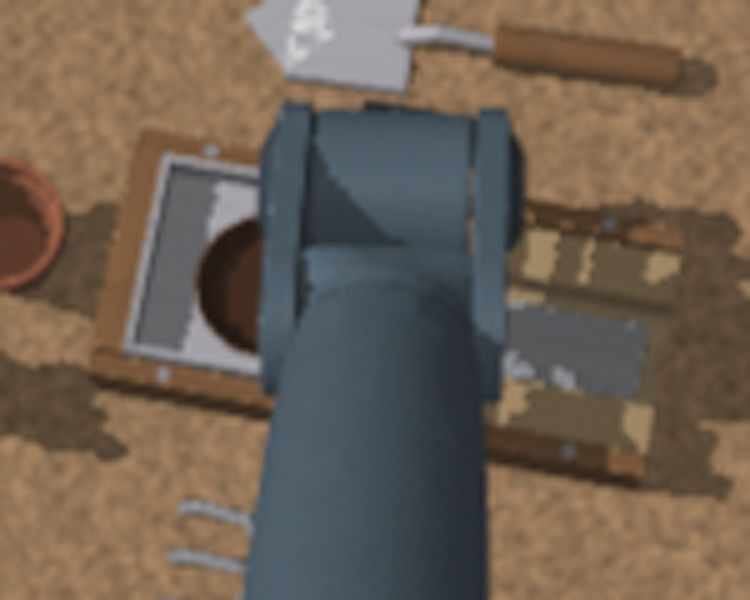

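Force climbed to about 20 N, motion stalled at home, and the top view shows the tray's front wall against the stop. I'll ease off the wall, still pressing, then lift.

{"method": "arm_command", "body": {
  "steps": [
    {"delta_pos":[0,-2,0],"turn":[0,0,0],"jaw":-1},
    {"delta_pos":[0,-2,0],"turn":[0,0,0],"jaw":-1},
    {"delta_pos":[0,-2,0],"turn":[0,0,0],"jaw":-1},
    {"delta_pos":[0,-2,0],"turn":[0,0,0],"jaw":-1},
    {"delta_pos":[0,0,0],"turn":[0,0,0],"jaw":-1}
  ]
}}

```text
clock: 9.5
tool_pos: [0.5994, 0.0081, 0.0247]
eef_rot: [0.108, 0.697, -0.107, 0.701]
contact_force: [1.6, 4.1, 8.7]
grip_width: 0.0007
```

Run:
```python
from h import *
from cell import bot
s,M=st()
p,d=bot.capture("wrist"); cv2.imwrite("pics/w7.png",p[:,:,::-1])
```

```text
t 9.5 tcp [0.5994 0.0081 0.0247] runner mm [ 0.5 -4.4 24.7] F [1.6 4.1 8.7] grip 0.0007 j [-0.18  0.37  1.79  0.    0.98  0.13]
turn left (tool) [ 0.0044  0.0054 -0.0034]
```

View pics/w7.png

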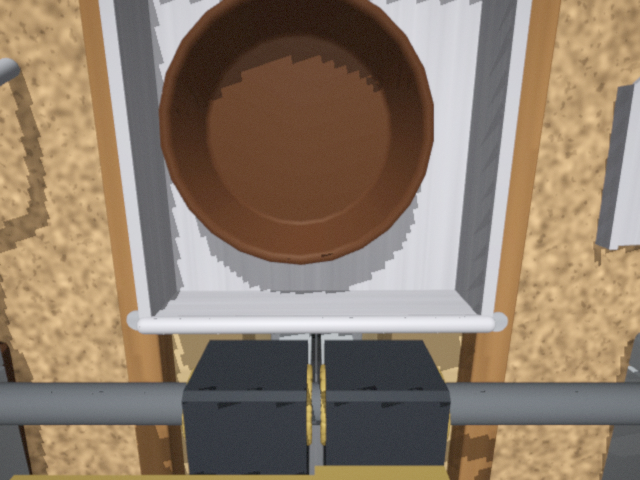

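{"method": "arm_command", "body": {
  "steps": [
    {"delta_pos":[-4,-1,0],"turn":[0,0,0],"jaw":-1},
    {"delta_pos":[-5,-2,0],"turn":[0,0,0],"jaw":-1},
    {"delta_pos":[-6,-2,0],"turn":[0,0,0],"jaw":-1},
    {"delta_pos":[-10,-2,0],"turn":[0,0,0],"jaw":-1},
    {"delta_pos":[-20,-5,0],"turn":[0,0,0],"jaw":-1}
  ]
}}

```text
clock: 10.05
tool_pos: [0.591, -0.004, 0.066]
eef_rot: [0.107, 0.701, -0.107, 0.697]
contact_force: [-0.1, -0.9, 0.2]
grip_width: 0.0002
```

{"method": "arm_command", "body": {
  "steps": [
    {"delta_pos":[-30,-20,0],"turn":[0,0,0],"jaw":-1},
    {"delta_pos":[-35,-35,0],"turn":[0,0,0],"jaw":-1},
    {"delta_pos":[-35,-35,0],"turn":[0,0,0],"jaw":-1},
    {"delta_pos":[-35,-35,0],"turn":[0,0,0],"jaw":-1},
    {"delta_pos":[-20,-35,0],"turn":[0,0,0],"jaw":-1}
  ]
}}

```text
clock: 10.55
tool_pos: [0.545, -0.1586, 0.2256]
eef_rot: [0.107, 0.698, -0.108, 0.7]
contact_force: [1.6, -0.4, -0.6]
grip_width: 0.0006
```

{"method": "arm_command", "body": {
  "steps": [
    {"delta_pos":[0,-35,-20],"turn":[0,0,0],"jaw":-1},
    {"delta_pos":[0,-35,-35],"turn":[0,0,0],"jaw":-1},
    {"delta_pos":[0,-35,-35],"turn":[0,0,0],"jaw":-1},
    {"delta_pos":[0,-20,-20],"turn":[0,0,0],"jaw":-1},
    {"delta_pos":[0,0,0],"turn":[0,0,0],"jaw":-1}
  ]
}}

```text
clock: 11.05
tool_pos: [0.4001, -0.2442, 0.2221]
eef_rot: [0.109, 0.699, -0.109, 0.698]
contact_force: [0.3, 0.3, -0.3]
grip_width: 0.0006
```

Run:
```python
from h import *
from cell import bot
s,M=st()
T=bot.get_calibration("top"); S=bot.get_calibration("side")
p,d=bot.capture("top"); cv2.imwrite("pics/t8.png",p[:,:,::-1]);cv2.imwrite("pics/t8c.png",cv2.resize(p[170:290,250:400,::-1],None,fx=5,fy=5,interpolation=cv2.INTER_CUBIC))
for u,v in((374,240),(365,237),(360,237)): print(np.round(loc(pt(T,u,v,d=d[v,u])),1))
p,d=bot.capture("side"); cv2.imwrite("pics/s8c.png",cv2.resize(p[180:310,280:420,::-1],None,fx=4,fy=4,interpolation=cv2.INTER_CUBIC))
for u,v in((333,283),(333,288)): print(np.round(loc(pt(S,u,v,d=d[v,u])),1))
```

```text
t 11.05 tcp [ 0.4001 -0.2442  0.2221] runner mm [-112.5 -305.4  222.1] F [ 0.3  0.3 -0.3] grip 0.0006 j [-0.79 -0.2   2.   -0.    1.34 -0.48]
turn left (tool) [ 0.0008 -0.0012  0.0004]
[-1.000e-01 -1.394e+02  2.970e+01]
[   5.3 -111.8   24.2]
[  3.6 -97.2  19.6]
[  -0.  -124.2   29.4]
[  -0.7 -138.6   24.1]
```

View pics/t8c.png

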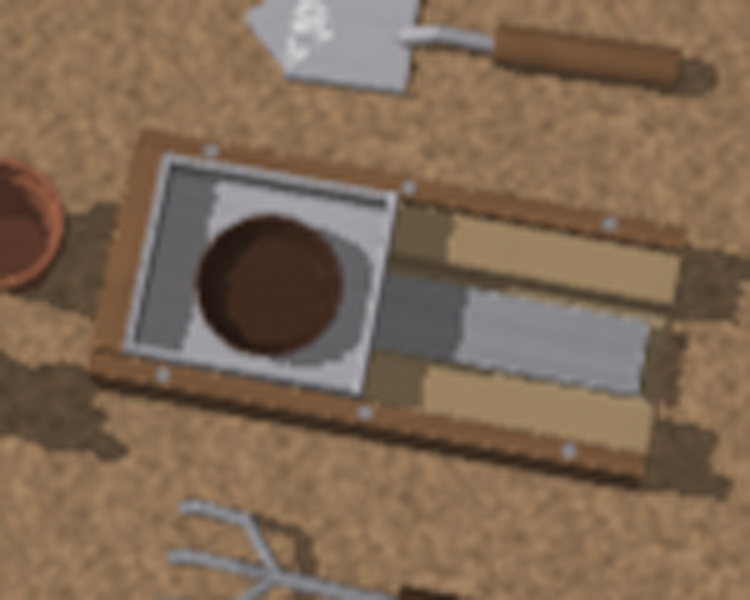

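View pics/s8c.png

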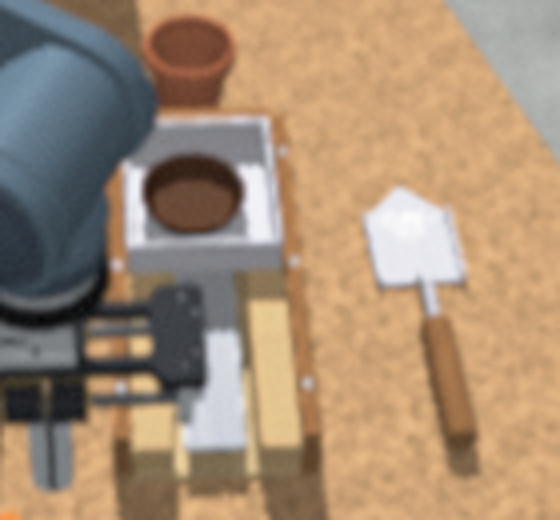

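View pics/t8.png

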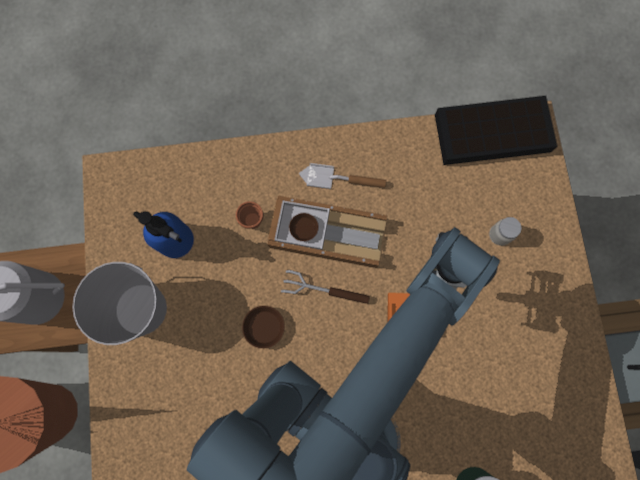

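```bash
python3 -c "
from cell import bot
print(bot.observe()['contact_force']); print(bot.hand_in())"
```

```text
[ 0.07278879  0.44563677 -0.02266436]
the job is handed in; nothing more can be done
None
```

The tray is home against the wooden end stop with the catch sprung back up behind it, and the job is handed in at about 11 s of the 38 s.

**What I did:** With the gripper shut, I pressed the catch strip down about 11–12 mm (about 9 N) and kept it down. With the same finger I slid along the strip and pushed the tray's rear wall until it stopped. At the stop the force rose to about 20 N with the finger at the home position. I then eased about 2 mm off the wall and lifted away.

**Last checks:**
- **Tray and saucer:** the top view shows the tray's front wall against the stop and the saucer still in it.
- **Catch:** the strip's end is back at its starting pixels. Depth readings on it scattered from 20 to 30 mm, around the 25 mm unpressed height and well above the roughly 13 mm pressed height. The tooth itself is hidden under the tray, so I judged the lock from the strip and did not test it by pulling.
- **Bystanders:** everything visible looks unmoved. The arm partly hid the orange tray in the last view, but it was never approached closely.
- **Contact:** the wrist force read about zero at hand-in.

**Shortfall:** at the end of the free slide, before the tray moved, the press eased to about 10.6 mm. I corrected it to about 11.6 mm before pushing.

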